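# Index the badge press shuttle

## Task

Crimp the badge under the ram with three full strokes of the badge press's sprung hand lever, each time all the way down to the stop and then let fully back up. Then pull the black lock plunger up out of its hole, slide the shuttle one hole along its rail, away from the press column, and push the plunger down so that its pin is fully home in that next hole. Finish while still holding the plunger pressed down by its knob, and leave the other things on the table where they are.

Things in the scene. Friction and masses are not known exactly. Their poses are not given: they have to be found in the camera images.
- press: Badge press fixed to the table: blue base plate 150 x 470 x 15 mm, blue column, square aluminium rail. Origin: at table height on the rail's centre line. z up; y runs along the rail, away from the column (y -0.115 to -0.02, 225 mm high). Rail: y 0.034 to 0.250, 30 mm wide, top 60 mm high, with 12 mm holes at y = 0.060, 0.105 (start), 0.150 (next), 0.195.
- shuttle (a joint): Position of the red sleeve (50 x 50 mm, its top 69 mm above the table) and the badge strip it carries, along the rail, in m: 0 at the start hole, positive away from the column, one hole per 0.045; travel -0.045 to 0.090; light friction of about 1.5 N.
- plunger (a joint): Height of the lock plunger in m, on a centring spring of 1 N per mm: 0 at rest, pin half home (8 mm) in its hole; above 0.008 the pin is clear and the shuttle slides (upper stop 0.014, 14 N); -0.006 is fully home (lower stop, 6 N down), and it springs back to 0 if let go. Between holes the round-ended pin rests on the rail at 0.008. Pin play in a hole: 1.5 mm either way.
- knob_top (a point): Centre of the top of the plunger's black round knob (yellow disc on top): upright cylinder 26 mm in diameter, 32 mm high, above a 20 mm barrel on the red sleeve; its top is 118 mm above the table at rest, its underside 17 mm above the sleeve. It moves with shuttle and plunger.
- next_hole (a point): Centre, at the rail's top face (60 mm high), of the hole that the pin has to go into. Fixed to the press.
- lever (a joint): Angle of the hand lever in rad: 0 up at rest, 0.70 down on its stop. A spring of 2 N m per rad, preloaded, returns it: about 5 N at the pad to start, some 12 N at the stop.
- lever_pad (a point): Centre of the upper face of the black rubber pad on the lever's free end: 32 mm wide, 100 mm long along the lever, 22 mm thick. The lever swings in the vertical plane of the rail, pad on the press's -y side, 200 mm from its pivot (200 mm high, at press y = -0.040). The pad falls almost straight down, from 279 to 142 mm high, tilting from 0.35 rad above to 0.35 below level.
- glue_stick: Bystander: standing white glue stick with an orange cap, 29 mm in diameter, 96 mm high; origin at the centre of its foot.
- tape_roll: Bystander: blue tape roll lying flat, 84 mm across, 24 mm high; origin at the centre of its underside.
- card_box: Bystander: small open white box 90 x 70 x 40 mm; origin at the centre of its underside.

How it is judged:
On the way, in this order (a step that is already met when the one before it is completed fails the run):
1. first stroke: lever down (to 0.62 rad or more) (value of joint lever above 0.62 rad), for 0.05 s.
2. lever back up (0.08 rad or less) (value of joint lever below 0.08 rad), for 0.05 s.
3. second stroke: lever down (value of joint lever above 0.62 rad), for 0.05 s.
4. lever back up (value of joint lever below 0.08 rad), for 0.05 s.
5. third stroke: lever down (value of joint lever above 0.62 rad), for 0.05 s.
6. lever back up (value of joint lever below 0.08 rad), for 0.05 s.
7. plunger pulled up (6 mm or more) before the shuttle has gone 20 mm (value of joint plunger above 0.006 m and value of joint shuttle between -0.02 and 0.02 m), for 0.05 s.
8. pin pressed home in the next hole (value of joint plunger below -0.004 m and value of joint shuttle between 0.041 and 0.049 m), for 0.2 s.
At the end, for the whole second after the job is handed in: The pin is held fully home (plunger at -4 mm or lower, of -6) in the next hole (shuttle at 45 mm, 4 mm either way) by the fingers on the knob (2 N or more), and the lever is up (0.08 rad or less) (all of step 8 and contact force between the fingers and plunger_c1 above 2 N and value of joint lever below 0.08 rad); the arm keeps its last pose, push and grip.
It fails at once if the glue stick was moved more than 30 mm or tipped (distance of glue_stick from where it was at the start of the episode above 0.03 m or angle between glue_stick's own z axis and vertical above 0.5 rad).
It fails at once if the tape roll or the card box was moved more than 30 mm (distance of any of tape_roll, card_box from where it was at the start of the episode above 0.03 m).
It also fails if it takes over 64 s, if anything falls off the work surface, if the arm or the gripper's body presses on something with over 40 N, if the wrist force passes 120 N, or if a joint passes its speed limit or range.

## Robot

A 6-joint arm with a two-finger parallel gripper is mounted at the origin on the work surface. World frame = base frame: x ahead of the robot, y to its left, z up, the work surface at z = 0. Lengths are in m, angles in rad, forces in N, time in s.
With the tool pointing down it reaches from about 0.3 to 0.875 m from the base axis. Payload 6.4 kg.
Tool frame: the origin (TCP) lies midway between the tips of the shut fingers; the grasp point (between the pads) lies 19 mm behind it; x points along the fingers, z is the direction in which the jaws open and shut, and the axes are right-handed (so a half turn about x gives the same grasp; the last joint's range is limited). The gripper opens to 88 mm and grips with 3 to 60 N. Pads are 18 mm wide; open, the fingers measure 123 mm over their backs; the gripper's body (75 mm by 187 mm) begins 45 mm behind the grasp point.
Start: joints at [-1.442, 0.181, 1.607, -0, 1.354, -0.206], TCP at [0.189, -0.543, 0.239] pointing down, gripper open.
Joint ranges: [-2.99, 2.99], [-0.89, 2.07], [0.3, 2.58], [-1.14, 4.28], [0, 2.63], [-3.12, 3.12]. Speed limits (rad/s): [2.57, 2.57, 3.01, 3.14, 3.14, 3.14].

## Interface

Orientations are given as a unit quaternion [x, y, z, w].
In Python, from cell import bot, read_camera gives the robot as it stands.
- The arm moves only by the shell command python3 -m jog 'ROWS' [FORCE]. ROWS is JSON, a list of rows, each an object of numbers: "x", "y", "z": the shift along the world's x, y, z in m; "roll": the turn about the world's z in degrees; "fingers": the opening, from 0 (shut) to 1 (fully open). A call has exactly 8 rows; each row shifts and turns the commanded pose from where the row before left it; what a row does not reach is not made up. A row lasts 1/8 s, in which the tool goes at most 62.5 mm and 10.7 degrees, less where a joint would pass 70% of its speed; a pose out of reach is approached as far as the arm can. A call is refused whole if a number of a shift passes 0.0625 or a number of a turn 10.7, either way. A call with a gripper value outside its range is refused whole. The fingers move at their own pace and stop on an object; FORCE is the grip in N (left out, the last holds). Time passes only in rows, so rows that do not move let the fingers close, or fill a call up. It gives the time, the measured TCP pose, the force and the opening at its end, in the units of the state.
- bot.read_state(): the state, without advancing time (a new reading comes with each control period).
- read_camera(name): name is "scene" or "side" or "wrist"; returns a dict with "pixels" (400x640x3 uint8, red, green, blue), "depth" (400x640 float32, m along the optical axis (not along the pixel's ray), 0 where there is no reading), "mtx" (3x3 intrinsics, pixels), "rvec" (rotation vector, rad) and "tvec" (3), from world to camera coordinates, as OpenCV has them. Camera axes: x right, y down, z forward; pixel columns grow to the right and rows downward; lengths in m; the calibration is good to about 2 mm. The wrist camera is an equidistant fisheye: a pixel r from the principal point sees the ray r / f radians off the axis. A picture is of the moment at which its call begins.
- bot.close_job(): hands the job in, once; it reports no verdict.
The state is a dict: "time_s": time; "joints": joint angles; "qd": joint speeds; "effort": joint torques, N m; "tcp_pos": TCP position; "tool_rot": TCP orientation; "contact_force": force on the tool from outside, world axes, zero at the start; "ft_torque": the same for the moment, N m; "width": finger opening in m.
Only numpy, scipy, OpenCV 4.12 (cv2) and the standard library are available. Lean on these libraries where they do the work, as an engineer would, in place of code of your own. Each camera call takes 0.05 s, during which the arm holds its last target.

## Working session

There is one attempt and no reset: what is moved stays moved. The work goes in short steps, Python scripts to look and compute and a shell command to move; the robot and the scene stay as the last step left them, time stands still between calls to the robot, and variables do not carry over. Pictures are saved under pics/ and viewed, and the job is handed in when it is done.

```bash
ls; mkdir -p pics
python3 - <<'E'
from cell import bot, read_camera
import cv2,json
s=bot.read_state(); print(s)
for n in ["scene","side","wrist"]:
    c=read_camera(n); cv2.imwrite(f"pics/{n}0.png",c["pixels"][:,:,::-1]); print(n,c["mtx"].tolist(),c["rvec"],c["tvec"])
E
```

```text
pics
{'time_s': 0.0, 'joints': array([-1.44233706e+00,  1.81490662e-01,  1.60794158e+00,  1.50107022e-05,
        1.35379034e+00, -2.06324149e-01]), 'qd': array([-0.00140072, -0.00076055, -0.00051538,  0.00093844, -0.00060627,
        0.00033103]), 'effort': array([ 1.29421802e-03, -4.33865511e+01, -3.41849685e+01,  7.00641191e-02,
        3.86505830e-02, -1.37217239e-04]), 'tcp_pos': array([ 0.18886713, -0.54256824,  0.23787056]), 'tool_rot': array([ 0.41013315,  0.57670354, -0.40928005,  0.57592852]), 'contact_force': array([ 0.4506111 , -0.55464192,  0.2985507 ]), 'ft_torque': array([-0.03423899,  0.01012311, -0.00149904]), 'width': 0.08817339282774397}
scene [[426.12932904232514, 0.0, 317.6523982863045], [0.0, 426.12932904232514, 206.75526332396245], [0.0, 0.0, 1.0]] [ 1.77308115  1.7859054  -0.71092601] [-0.03220375 -0.29873695  1.40012762]
side [[385.29585062797594, 0.0, 314.1509129795558], [0.0, 385.29585062797594, 200.48797198683584], [0.0, 0.0, 1.0]] [ 0.50882699 -2.50479829  1.48076996] [0.5411266  0.25414477 0.87400497]
wrist [[309.70691628693146, 0.0, 320.57822608938665], [0.0, 309.70691628693146, 204.0414579499895], [0.0, 0.0, 1.0]] [-2.34965276  1.66799765  0.26009542] [-0.57541857 -0.0415968   0.38991824]
```

View pics/scene0.png

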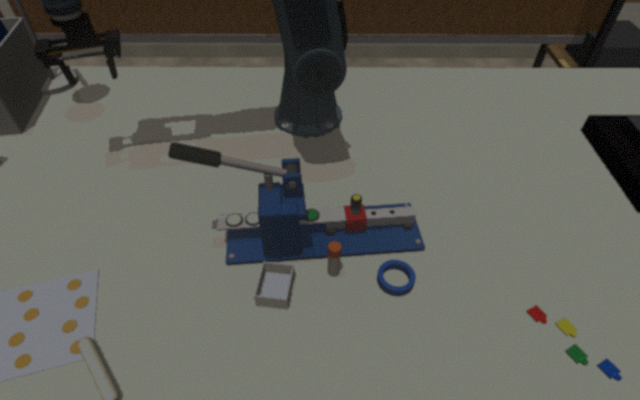

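View pics/side0.png

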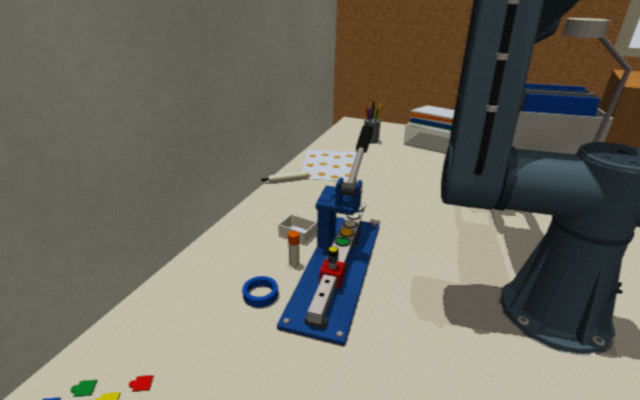

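View pics/wrist0.png

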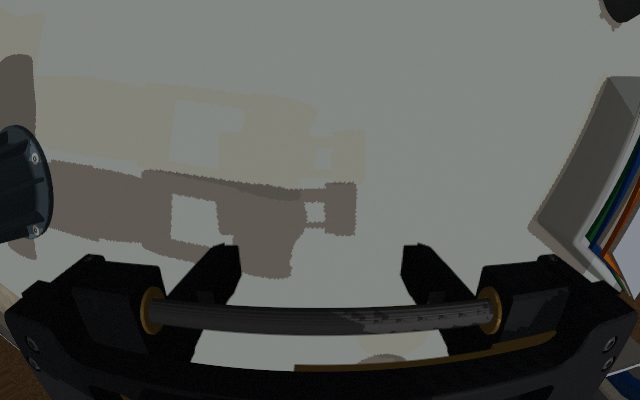

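```bash
cat > h.py <<'E'
import numpy as np, cv2
from cell import bot, read_camera
def cam(n):
    c=read_camera(n); c["R"]=cv2.Rodrigues(np.array(c["rvec"],float))[0]; c["t"]=np.array(c["tvec"],float).ravel(); c["n"]=n; return c
def ray(c,u,v):
    K=c["mtx"]; x=(u-K[0,2])/K[0,0]; y=(v-K[1,2])/K[1,1]
    if c["n"]=="wrist":
        r=np.hypot(x,y); d=np.array([x/r*np.sin(r),y/r*np.sin(r),np.cos(r)]) if r>0 else np.array([0,0,1.])
    else: d=np.array([x,y,1.])
    return -c["R"].T@c["t"], c["R"].T@d
def dep(c,u,v):
    o,d=ray(c,u,v); z=float(np.median(c["depth"][v-1:v+2,u-1:u+2])); return o+d*z/(c["R"]@d)[2]
def atz(c,u,v,z):
    o,d=ray(c,u,v); return o+d*(z-o[2])/d[2]
def tri(*obs):
    A=np.zeros((3,3));b=np.zeros(3);L=[]
    for c,u,v in obs:
        o,d=ray(c,u,v); d=d/np.linalg.norm(d); P=np.eye(3)-np.outer(d,d); A+=P;b+=P@o; L.append((o,P))
    p=np.linalg.solve(A,b); return p,[float(np.linalg.norm(P@(p-o))) for o,P in L]
def crop(c,u0,v0,u1,v1,k,f):
    im=c["pixels"][v0:v1,u0:u1,::-1]; im=cv2.convertScaleAbs(im,alpha=1.6)
    cv2.imwrite(f,cv2.resize(im,None,fx=k,fy=k,interpolation=cv2.INTER_CUBIC))
def proj(c,p):
    q=c["R"]@np.array(p)+c["t"]; K=c["mtx"]
    if c["n"]=="wrist":
        r=np.hypot(q[0],q[1]); th=np.arctan2(r,q[2]); q=np.array([q[0]/r*th,q[1]/r*th,1])
    else: q=q/q[2]
    return (K@q)[:2]
E
python3 - <<'E'
from h import *
s=cam("scene"); crop(s,150,130,440,310,2.7,"pics/sc1.png")
d=cam("side"); crop(d,220,110,420,350,2.5,"pics/sd1.png")
for c,u,v in [(s,195,154),(s,356,197),(s,335,248),(s,228,260),(s,422,247),(d,333,249),(d,365,137)]:
    print(c["n"],u,v,dep(c,u,v).round(3))
E
```

```text
scene 195 154 [ 0.535 -0.203  0.28 ]
scene 356 197 [0.491 0.124 0.118]
scene 335 248 [0.622 0.074 0.097]
scene 228 260 [ 0.596 -0.17   0.016]
scene 422 247 [0.553 0.283 0.013]
side 333 249 [0.489 0.125 0.118]
side 365 137 [ 0.519 -0.198  0.276]
```

View pics/sc1.png

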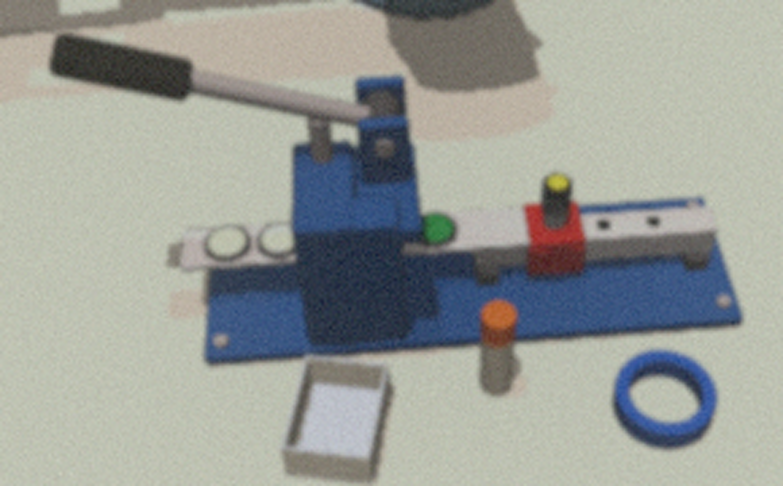

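View pics/sd1.png

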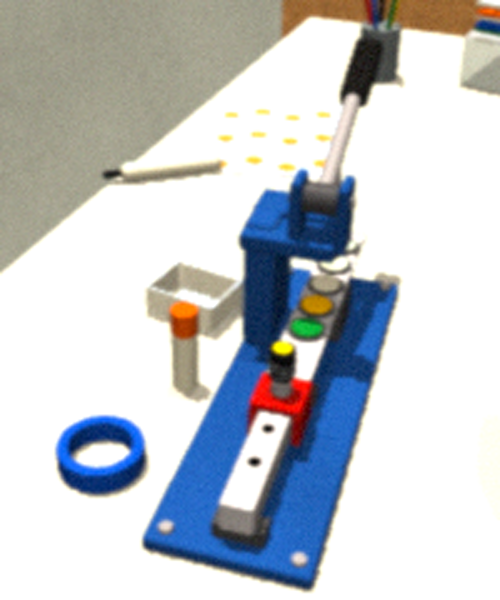

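Run:
```python
from h import *
from scipy.spatial.transform import Rotation as R
print(R.from_quat(bot.read_state()["tool_rot"]).as_matrix().round(3))
s=cam("scene"); d=cam("side")
print("knob",tri((s,356.7,197.8),(d,333.2,249.6)))
# holes next, last: scene and side
print("h next",tri((s,150+603/2.7,130+225/2.7),(d,220+268.5/2.5,110+428.5/2.5)))
print("h last",tri((s,150+653/2.7,130+221/2.7),(d,220+254.5/2.5,110+461.5/2.5)))
for c in (s,d):
    v,u=np.mgrid[0:400,0:640]; K=c["mtx"]; z=c["depth"]
    P=np.stack([(u-K[0,2])/K[0,0]*z,(v-K[1,2])/K[1,1]*z,z],-1)
    W=(P-c["t"])@c["R"]; px=c["pixels"].astype(int); hsv=cv2.cvtColor(c["pixels"],cv2.COLOR_RGB2HSV)
    ok=(z>0)&(W[...,0]>.35)&(W[...,0]<.75)&(abs(W[...,1])<.4)
    m=ok&(hsv[...,0]>100)&(hsv[...,0]<130)&(hsv[...,1]>100)&(W[...,2]>0.008)&(W[...,2]<.022)
    m=m&~((W[...,0]>.60)&(W[...,1]>.15)&(W[...,2]>.019))
    r=cv2.minAreaRect((W[m][:,:2]*1000).astype(np.float32)); print(c["n"],"plate",m.sum(),r)
    m=ok&(px.max(-1)<75)&(W[...,2]>.23)&(W[...,2]<.33)&(W[...,1]<-.1)
    q=W[m]; print("pad",m.sum(),q.min(0).round(3),q.max(0).round(3),np.median(q,0).round(3))
    if m.sum()>10:
        e=np.linalg.svd(q-q.mean(0))[2][0]; print("dir",e.round(3))
        t=(q-q.mean(0))@e; print("ctr",(q.mean(0)+e*(np.percentile(t,2)+np.percentile(t,98))/2).round(3),np.ptp(t))
    m=ok&(W[...,2]>.056)&(W[...,2]<.064)&(hsv[...,1]<60)&(px.min(-1)>90)
    q=W[m]; 
    if m.sum()>10: 
        e=np.linalg.svd(q[:,:2]-q[:,:2].mean(0))[2][0]; print("rail",m.sum(),q.mean(0).round(3),e,np.degrees(np.arctan2(e[1],e[0])))
```

```text
[[-0.     0.944  0.329]
 [ 0.001  0.329 -0.944]
 [-1.     0.    -0.001]]
knob (array([0.48963203, 0.12495068, 0.11532495]), [0.0011283218673623064, 0.0011283218673622541])
h next (array([0.48526932, 0.16889044, 0.05798662]), [0.00110391759860071, 0.0011039175986006131])
h last (array([0.48090802, 0.21388816, 0.05855579]), [0.0008666452023249153, 0.0008666452023247625])
scene plate 3834 ((562.9360961914062, 54.88453674316406), (260.06610107421875, 462.5636901855469), 5.017184734344482)
pad 884 [ 0.509 -0.251  0.231] [ 0.547 -0.103  0.296] [ 0.534 -0.201  0.274]
dir [ 0.089 -0.923  0.373]
ctr [ 0.53  -0.181  0.266] 0.1599757922304269
rail 390 [0.484 0.211 0.061] [ 0.10794945 -0.99415638] -83.80287639743294
side plate 4739 ((554.0758666992188, 59.18766784667969), (253.96896362304688, 465.25115966796875), 5.67002534866333)
pad 268 [ 0.502 -0.251  0.249] [ 0.539 -0.158  0.294] [ 0.519 -0.198  0.275]
dir [-0.086  0.928 -0.362]
ctr [ 0.519 -0.202  0.276] 0.10058677471299901
rail 533 [0.481 0.209 0.059] [-0.10191045  0.99479358] 95.84919343437022
```

```bash
python3 -m jog '[{"x":0.04,"y":0.04,"z":0.012,"roll":9.5,"fingers":0},{"x":0.04,"y":0.04,"z":0.012,"roll":9.5,"fingers":0},{"x":0.04,"y":0.04,"z":0.012,"roll":9.5,"fingers":0},{"x":0.04,"y":0.04,"z":0.012,"roll":9.5,"fingers":0},{"x":0.04,"y":0.04,"z":0.012,"roll":9.5,"fingers":0},{"x":0.04,"y":0.04,"z":0.012,"roll":9.5,"fingers":0},{"x":0.04,"y":0.04,"z":0.012,"roll":9.5,"fingers":0},{"x":0.04,"y":0.04,"z":0.012,"roll":9.5,"fingers":0}]' 10
python3 - <<'E'
from h import *
from scipy.spatial.transform import Rotation as R
s=bot.read_state();print(s["tcp_pos"],s["joints"].round(2),R.from_quat(s["tool_rot"]).as_matrix().round(3))
c=cam("scene"); crop(c,150,50,440,270,2.7,"pics/sc2.png")
c=cam("side"); crop(c,220,50,480,260,2.8,"pics/sd2.png")
c=cam("wrist"); crop(c,0,0,640,400,1.2,"pics/w2.png"); print(-c["R"].T@c["t"])
E
```

```text
time_s: 1.35
tcp_pos: [0.5101, -0.2216, 0.3353]
tool_rot: [-0.034, 0.706, 0.034, 0.706]
contact_force: [0.8, -0.5, 0.3]
width: 0.0103
[ 0.51007177 -0.22156731  0.33529533] [-0.62  0.07  1.53 -0.    1.53 -0.72] [[ 0.    -0.096  0.995]
 [-0.     0.995  0.096]
 [-1.    -0.     0.   ]]
[ 0.50443062 -0.14259221  0.48143317]
```

View pics/sc2.png

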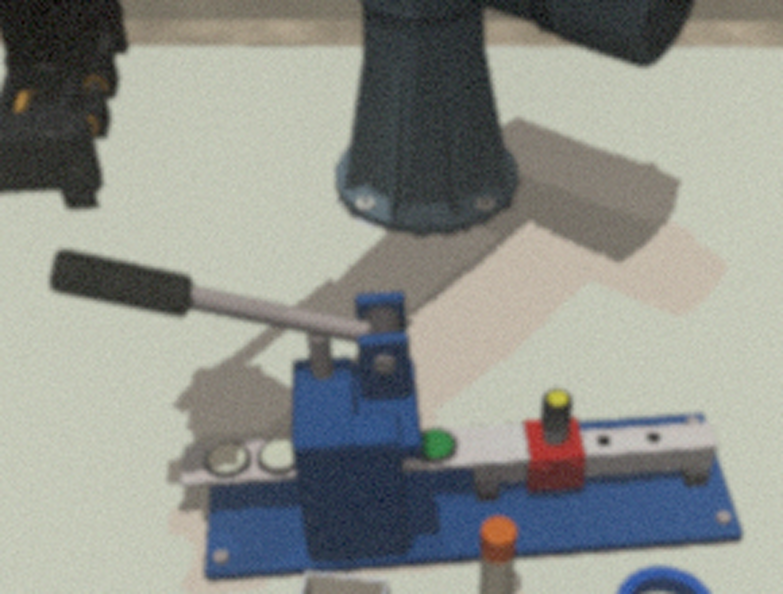

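View pics/sd2.png

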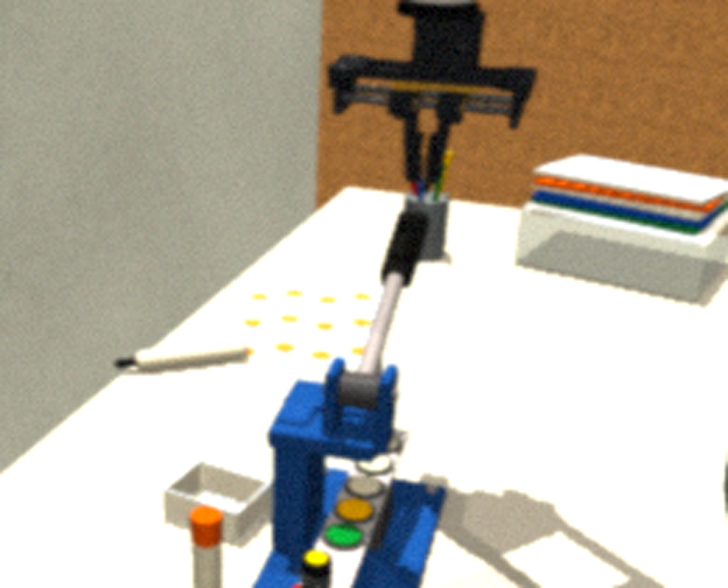

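View pics/w2.png

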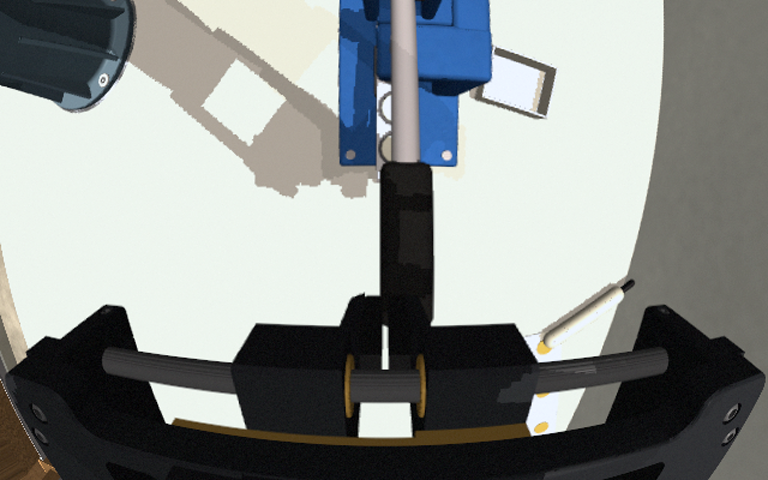

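Run:
```python
from h import *
c=cam("wrist")
for u,v,z in [(382,167,.262),(432,168,.262),(381,250,.281),(433,250,.281),(434,318,.296)]: print(atz(c,u/1.2,v/1.2,z).round(4))
print(proj(c,(.523,-.202,.279))*1.2)
```

```text
[ 0.5041 -0.1658  0.262 ]
[ 0.5335 -0.1633  0.262 ]
[ 0.5079 -0.2105  0.281 ]
[ 0.5373 -0.2077  0.281 ]
[ 0.5412 -0.2432  0.296 ]
[409.011586   237.06809471]
```

```bash
python3 -m jog '[{"x":0.012,"y":0.014,"z":-0.03,"fingers":0},{"z":-0.015,"fingers":0},{"z":-0.023,"x":0.001,"y":-0.006,"fingers":0},{"z":-0.023,"y":-0.006,"fingers":0},{"z":-0.023,"y":-0.004,"fingers":0},{"z":-0.023,"fingers":0},{"z":-0.023,"y":0.003,"fingers":0},{"z":-0.023,"y":0.004,"fingers":0}]'
python3 - <<'E'
from h import *
c=cam("scene"); crop(c,150,50,440,270,2.7,"pics/sc3.png")
c=cam("side"); crop(c,220,50,480,260,2.8,"pics/sd3.png")
E
```

```text
validation failed for argument at $[0]...
```

View pics/sc3.png

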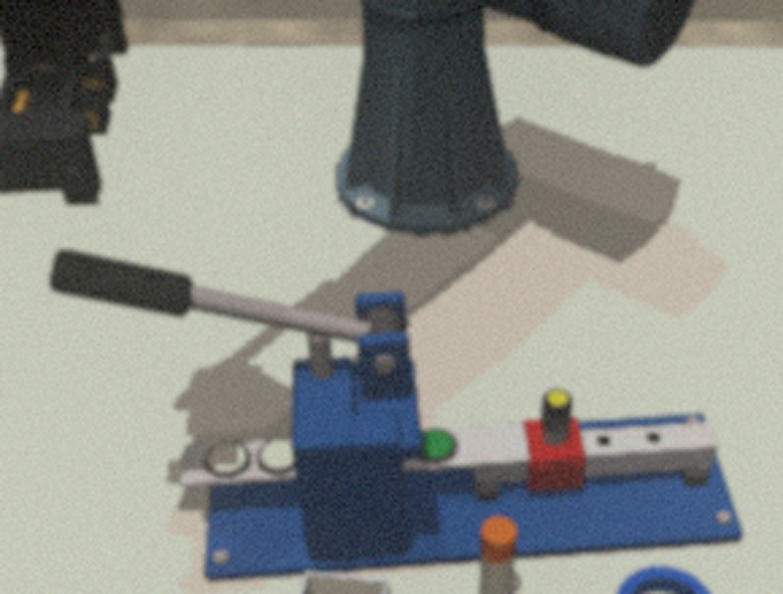

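View pics/sd3.png

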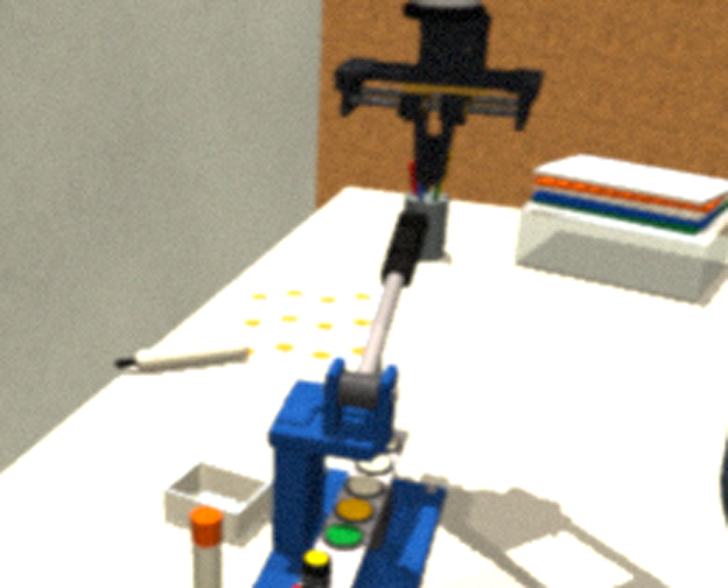

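The call was refused, so the arm did not move. I'll write every key in each row.

```bash
python3 -m jog '[{"x":0.012,"y":0.014,"z":-0.03,"roll":0,"fingers":0},{"x":0,"y":0,"z":-0.015,"roll":0,"fingers":0},{"x":0.001,"y":-0.006,"z":-0.023,"roll":0,"fingers":0},{"x":0,"y":-0.006,"z":-0.023,"roll":0,"fingers":0},{"x":0,"y":-0.004,"z":-0.023,"roll":0,"fingers":0},{"x":0,"y":0,"z":-0.023,"roll":0,"fingers":0},{"x":0,"y":0.003,"z":-0.023,"roll":0,"fingers":0},{"x":0,"y":0.004,"z":-0.023,"roll":0,"fingers":0}]'
python3 - <<'E'
from h import *
c=cam("scene"); crop(c,150,50,440,270,2.7,"pics/sc4.png")
c=cam("side"); crop(c,220,50,480,260,2.8,"pics/sd4.png")
E
```

```text
time_s: 2.65
tcp_pos: [0.5214, -0.2217, 0.1532]
tool_rot: [-0.033, 0.706, 0.029, 0.707]
contact_force: [-5.8, -1.4, 11.8]
width: 0.0005
```

View pics/sc4.png

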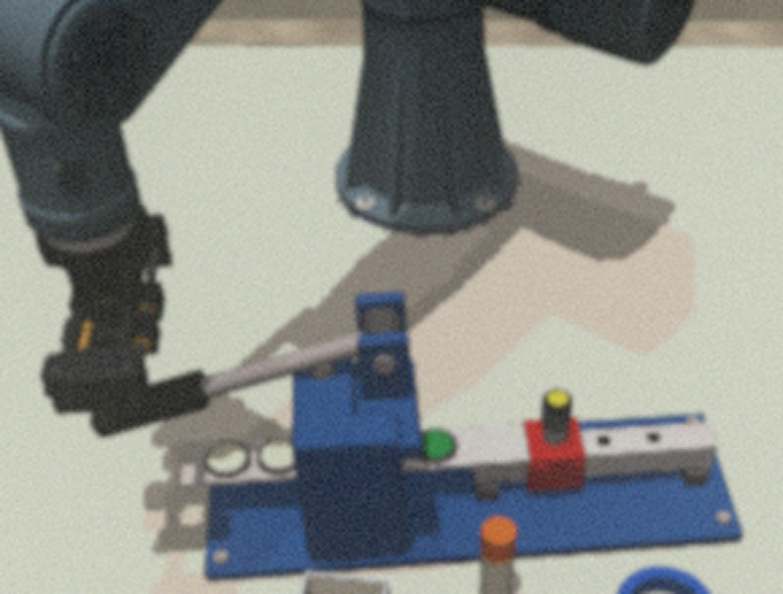

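View pics/sd4.png

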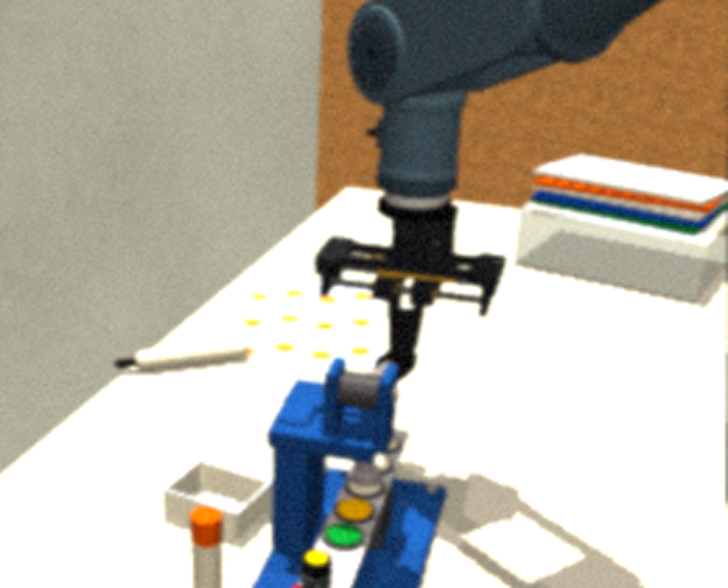

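```bash
python3 -m jog '[{"x":0,"y":0,"z":-0.004,"roll":0,"fingers":0},{"x":0,"y":0,"z":-0.003,"roll":0,"fingers":0},{"x":0,"y":0,"z":-0.002,"roll":0,"fingers":0},{"x":0,"y":0,"z":-0.002,"roll":0,"fingers":0},{"x":0,"y":0,"z":-0.001,"roll":0,"fingers":0},{"x":0,"y":0,"z":0,"roll":0,"fingers":0},{"x":0,"y":0,"z":0,"roll":0,"fingers":0},{"x":0,"y":0,"z":0,"roll":0,"fingers":0}]'
```

```text
time_s: 3.75
tcp_pos: [0.5214, -0.2196, 0.1418]
tool_rot: [-0.031, 0.706, 0.031, 0.707]
contact_force: [-4.9, 2.9, 14.0]
width: 0.0005
```

```bash
python3 -m jog '[{"x":0,"y":0,"z":-0.002,"roll":0,"fingers":0},{"x":0,"y":0,"z":-0.002,"roll":0,"fingers":0},{"x":0,"y":0,"z":-0.001,"roll":0,"fingers":0},{"x":0,"y":0,"z":0,"roll":0,"fingers":0},{"x":0,"y":0,"z":0,"roll":0,"fingers":0},{"x":0,"y":0,"z":0,"roll":0,"fingers":0},{"x":0,"y":0,"z":0,"roll":0,"fingers":0},{"x":0,"y":0,"z":0,"roll":0,"fingers":0}]'
python3 - <<'E'
from h import *
c=cam("scene"); crop(c,150,50,440,270,2.7,"pics/sc5.png")
E
```

```text
time_s: 4.75
tcp_pos: [0.5216, -0.2195, 0.1406]
tool_rot: [-0.032, 0.706, 0.031, 0.707]
contact_force: [-14.7, 9.5, 40.8]
width: 0.0003
```

View pics/sc5.png

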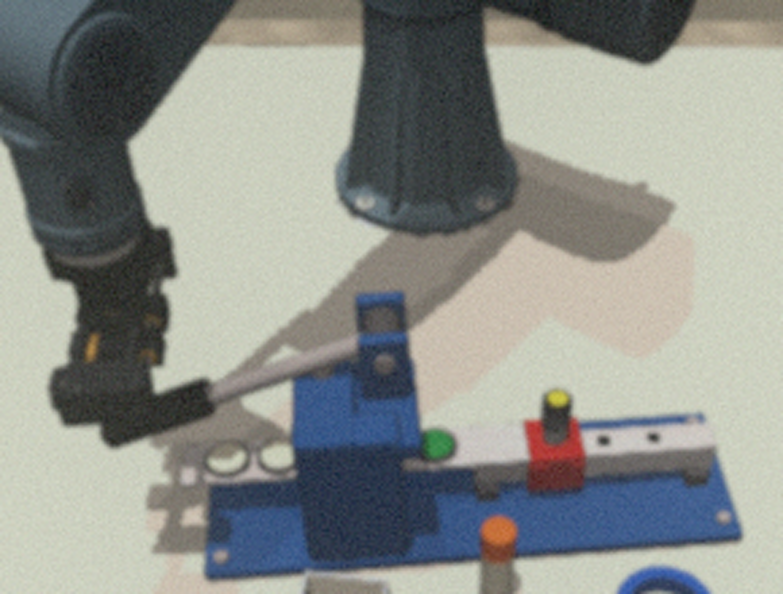

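```bash
python3 -m jog '[{"x":0,"y":-0.002,"z":0.02,"roll":0,"fingers":0},{"x":0,"y":-0.004,"z":0.023,"roll":0,"fingers":0},{"x":0,"y":-0.001,"z":0.023,"roll":0,"fingers":0},{"x":0,"y":0.004,"z":0.023,"roll":0,"fingers":0},{"x":0,"y":0.006,"z":0.023,"roll":0,"fingers":0},{"x":0,"y":0.006,"z":0.023,"roll":0,"fingers":0},{"x":0,"y":0,"z":0.023,"roll":0,"fingers":0},{"x":0,"y":0,"z":0.007,"roll":0,"fingers":0}]'
python3 - <<'E'
from h import *
print(bot.read_state()["tcp_pos"],bot.read_state()["contact_force"])
c=cam("scene"); crop(c,150,50,440,270,2.7,"pics/sc6.png")
E
```

```text
time_s: 5.8
tcp_pos: [0.5217, -0.2107, 0.3013]
tool_rot: [-0.032, 0.706, 0.031, 0.707]
contact_force: [0.1, -0.3, -0.8]
width: 0.0003
[ 0.5217112  -0.21065476  0.30127178] [ 0.13495684 -0.33624002 -0.80332586]
```

View pics/sc6.png

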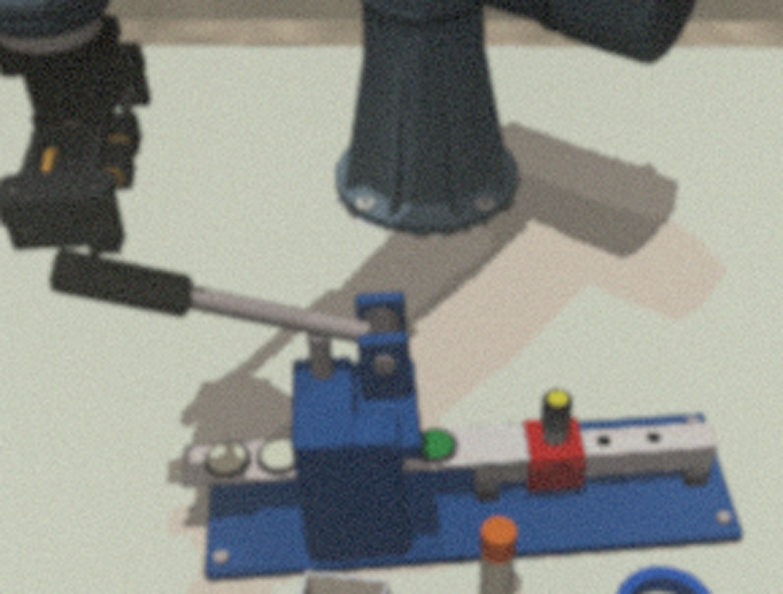

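```bash
python3 -m jog '[{"x":0.001,"y":0.001,"z":-0.025,"roll":0,"fingers":0},{"x":0.001,"y":-0.006,"z":-0.025,"roll":0,"fingers":0},{"x":0,"y":-0.006,"z":-0.025,"roll":0,"fingers":0},{"x":0,"y":-0.002,"z":-0.025,"roll":0,"fingers":0},{"x":0,"y":0.002,"z":-0.025,"roll":0,"fingers":0},{"x":0,"y":0.004,"z":-0.025,"roll":0,"fingers":0},{"x":0,"y":0,"z":-0.014,"roll":0,"fingers":0},{"x":0,"y":0,"z":0,"roll":0,"fingers":0}]'
python3 -m jog '[{"x":0,"y":0,"z":0,"roll":0,"fingers":0},{"x":0,"y":-0.004,"z":0.025,"roll":0,"fingers":0},{"x":0,"y":-0.002,"z":0.025,"roll":0,"fingers":0},{"x":0,"y":0.002,"z":0.025,"roll":0,"fingers":0},{"x":0,"y":0.006,"z":0.025,"roll":0,"fingers":0},{"x":0,"y":0.006,"z":0.025,"roll":0,"fingers":0},{"x":0,"y":0,"z":0.025,"roll":0,"fingers":0},{"x":0,"y":0,"z":0.014,"roll":0,"fingers":0}]'
python3 - <<'E'
from h import *
c=cam("scene"); crop(c,150,50,440,270,2.7,"pics/sc7.png")
E
```

```text
time_s: 6.85
tcp_pos: [0.525, -0.2167, 0.1415]
tool_rot: [-0.033, 0.705, 0.032, 0.707]
contact_force: [-12.5, 11.2, 42.6]
width: 0.0001
time_s: 7.85
tcp_pos: [0.5236, -0.2086, 0.2999]
tool_rot: [-0.032, 0.706, 0.032, 0.706]
contact_force: [-0.7, 0.1, 0.3]
width: 0.0007
```

View pics/sc7.png

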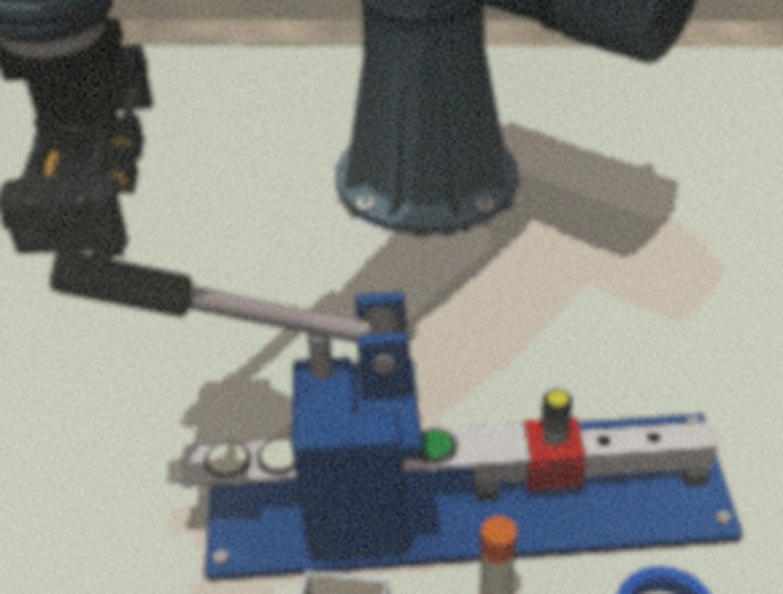

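```bash
python3 -m jog '[{"x":0,"y":0,"z":-0.025,"roll":0,"fingers":0},{"x":0,"y":-0.007,"z":-0.025,"roll":0,"fingers":0},{"x":0,"y":-0.006,"z":-0.025,"roll":0,"fingers":0},{"x":0,"y":-0.002,"z":-0.025,"roll":0,"fingers":0},{"x":0,"y":0.002,"z":-0.025,"roll":0,"fingers":0},{"x":0,"y":0.004,"z":-0.025,"roll":0,"fingers":0},{"x":0,"y":0,"z":-0.013,"roll":0,"fingers":0},{"x":0,"y":0,"z":0,"roll":0,"fingers":0}]'
python3 -m jog '[{"x":0,"y":0,"z":0,"roll":0,"fingers":0},{"x":0,"y":-0.004,"z":0.025,"roll":0,"fingers":0},{"x":0,"y":-0.002,"z":0.025,"roll":0,"fingers":0},{"x":0,"y":0.002,"z":0.025,"roll":0,"fingers":0},{"x":0,"y":0.006,"z":0.025,"roll":0,"fingers":0},{"x":0,"y":0.006,"z":0.025,"roll":0,"fingers":0},{"x":0,"y":0,"z":0.025,"roll":0,"fingers":0},{"x":0,"y":0,"z":0.025,"roll":0,"fingers":0}]'
python3 - <<'E'
from h import *
c=cam("scene"); crop(c,150,50,440,270,2.7,"pics/sc8.png")
E
```

```text
time_s: 8.9
tcp_pos: [0.5252, -0.2172, 0.1415]
tool_rot: [-0.033, 0.706, 0.032, 0.707]
contact_force: [-8.6, 7.4, 35.5]
width: 0.0004
time_s: 9.9
tcp_pos: [0.5233, -0.209, 0.3108]
tool_rot: [-0.031, 0.707, 0.032, 0.706]
contact_force: [0.6, 0.3, 0.3]
width: 0.0008
```

View pics/sc8.png

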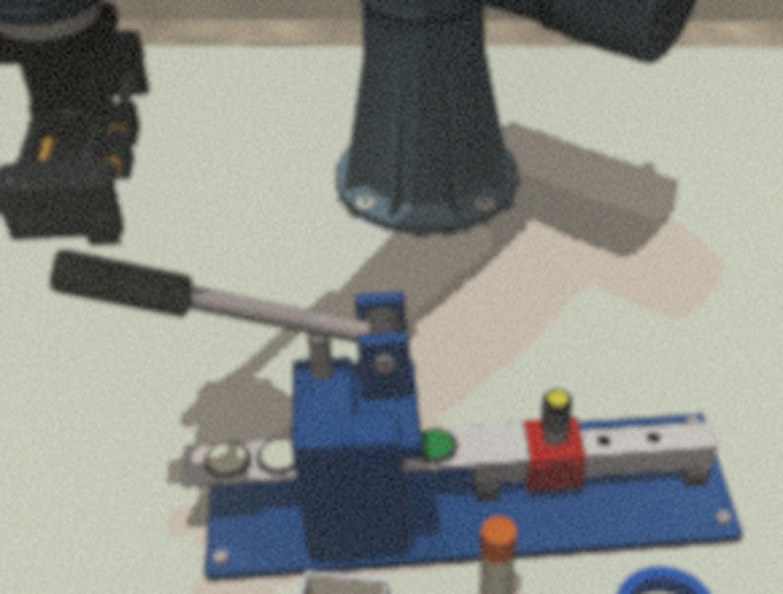

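```bash
python3 -m jog '[{"x":0,"y":0,"z":0.045,"roll":0,"fingers":0},{"x":-0.006,"y":0.055,"z":0,"roll":0,"fingers":0},{"x":-0.006,"y":0.055,"z":0,"roll":0,"fingers":0},{"x":-0.006,"y":0.055,"z":0,"roll":0,"fingers":0},{"x":-0.006,"y":0.055,"z":0,"roll":0,"fingers":0},{"x":-0.005,"y":0.055,"z":0,"roll":0,"fingers":0.5},{"x":-0.005,"y":0.055,"z":-0.02,"roll":0,"fingers":0.7},{"x":0,"y":0.004,"z":-0.06,"roll":0,"fingers":0.7}]'
python3 - <<'E'
from h import *
print(bot.read_state()["tcp_pos"])
c=cam("wrist"); crop(c,120,0,520,400,1.5,"pics/w9.png")
s=cam("scene"); crop(s,250,110,440,260,4,"pics/sc9.png")
E
```

```text
time_s: 10.95
tcp_pos: [0.491, 0.128, 0.2772]
tool_rot: [-0.033, 0.704, 0.034, 0.708]
contact_force: [1.3, -0.6, -0.7]
width: 0.0286
[0.49095598 0.12797361 0.27719595]
```

View pics/w9.png

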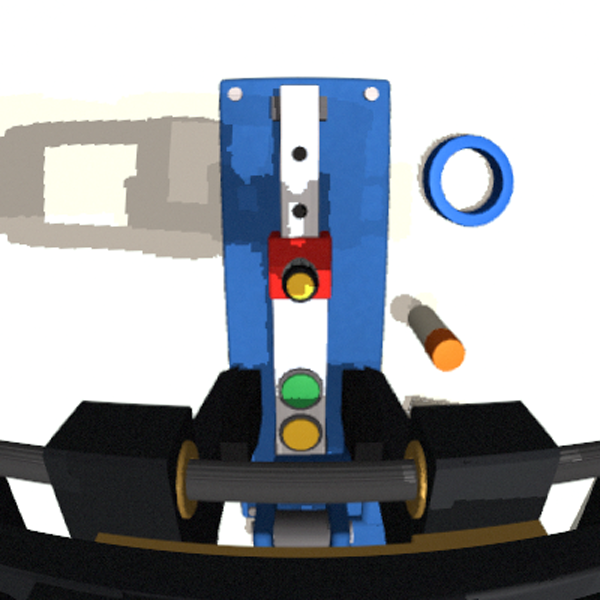

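View pics/sc9.png

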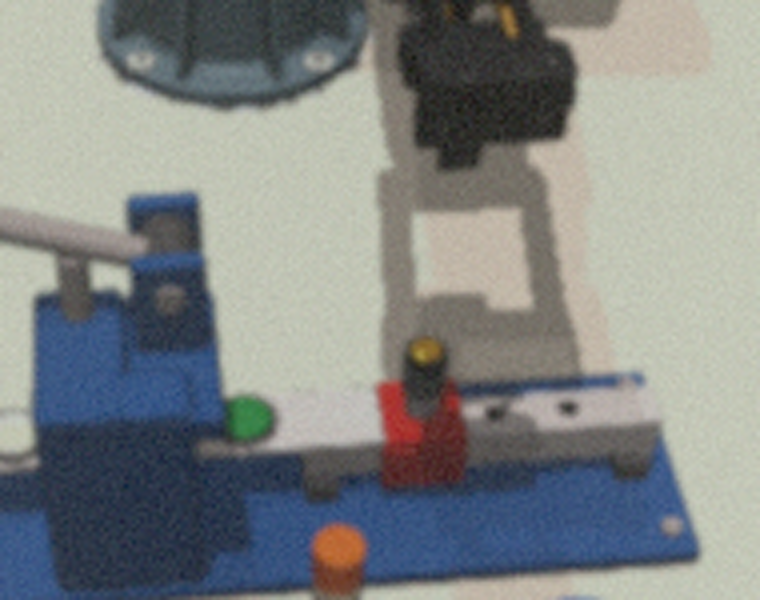

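Run:
```python
from h import *
from scipy.spatial.transform import Rotation as R
c=cam("wrist")
print("knob",atz(c,120+300/1.5,285/1.5,.118),"next",atz(c,120+299.7/1.5,211/1.5,.06),"last",atz(c,120+299.5/1.5,153.5/1.5,.06))
s=bot.read_state();print(s["tcp_pos"],s["width"],R.from_quat(s["tool_rot"]).as_matrix().round(3))
```

```text
knob [0.48320889 0.12359814 0.118     ] next [0.47807685 0.16626975 0.06      ] last [0.47383873 0.21001266 0.06      ]
[0.48727521 0.12496574 0.27264413] 0.040244004901712746 [[-0.009 -0.091  0.996]
 [-0.     0.996  0.091]
 [-1.     0.    -0.009]]
```

```bash
python3 -m jog '[{"x":0,"y":0,"z":-0.03,"roll":0,"fingers":0.7},{"x":0,"y":0,"z":-0.03,"roll":0,"fingers":0.7},{"x":0,"y":0,"z":-0.02,"roll":0,"fingers":0.7},{"x":0,"y":0,"z":0,"roll":0,"fingers":0.7},{"x":0,"y":0,"z":0,"roll":0,"fingers":0.7},{"x":0,"y":0,"z":0,"roll":0,"fingers":0.7},{"x":0,"y":0,"z":0,"roll":0,"fingers":0.7},{"x":0,"y":0,"z":0,"roll":0,"fingers":0.7}]'
python3 - <<'E'
from h import *
c=cam("wrist"); crop(c,220,60,420,360,2,"pics/w10.png")
for i in range(2):
  K=c
np.savez("w10.npz",mtx=c["mtx"],R=c["R"],t=c["t"],tcp=bot.read_state()["tcp_pos"])
print(bot.read_state()["tcp_pos"])
hsv=cv2.cvtColor(c["pixels"],cv2.COLOR_RGB2HSV)
m=(hsv[...,0]>24)&(hsv[...,0]<33)&(hsv[...,1]>150)&(hsv[...,2]>60)
n,l,st,ce=cv2.connectedComponentsWithStats(m.astype(np.uint8))
for i in range(1,n):
  if st[i,4]>50: print(st[i],ce[i],atz(c,*ce[i],.118))
E
```

```text
time_s: 12.1
tcp_pos: [0.4901, 0.125, 0.1971]
tool_rot: [-0.032, 0.706, 0.032, 0.707]
contact_force: [0.2, -0.7, -0.0]
width: 0.0616
[0.49003742 0.12498545 0.19697567]
[312 203  18   8 124] [321.27419355 206.78225806] [0.49084978 0.12897333 0.118     ]
```

View pics/w10.png

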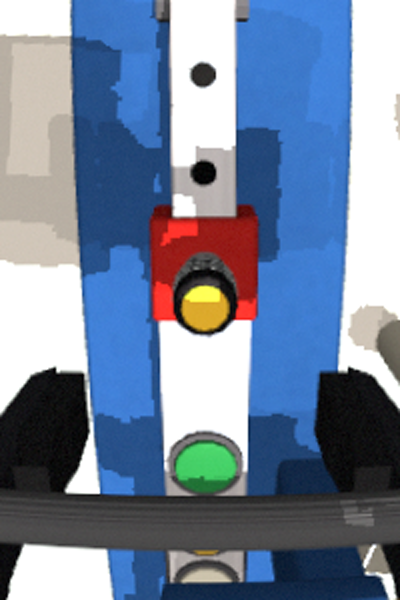

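Run:
```python
from h import *
c=cam("wrist"); print(bot.read_state()["tcp_pos"])
print("knob",atz(c,322.5,214.7,.118),"next",atz(c,220+203.5/2,60+172.5/2,.06),"last",atz(c,220+203/2,60+74.5/2,.06))
K=proj(c,bot.read_state()["tcp_pos"]); print(K)
```

```text
[0.48995953 0.12498138 0.19687112]
knob [0.49226406 0.12275314 0.118     ] next [0.48772416 0.16805205 0.06      ] last [0.48338175 0.21264777 0.06      ]
[319.48706671 260.21765213]
```

```bash
python3 -m jog '[{"x":0.001,"y":-0.001,"z":-0.03,"roll":0,"fingers":0.7},{"x":0,"y":0,"z":-0.03,"roll":0,"fingers":0.7},{"x":0,"y":0,"z":-0.03,"roll":0,"fingers":0.7},{"x":0,"y":0,"z":-0.018,"roll":0,"fingers":0.7},{"x":0,"y":0,"z":0,"roll":0,"fingers":0.7},{"x":0,"y":0,"z":0,"roll":0,"fingers":0.7},{"x":0,"y":0,"z":0,"roll":0,"fingers":0.7},{"x":0,"y":0,"z":0,"roll":0,"fingers":0.7}]' 40
python3 - <<'E'
from h import *
c=cam("wrist"); crop(c,220,60,420,360,2,"pics/w11.png")
c=cam("side"); crop(c,260,190,400,340,4,"pics/sd11.png")
E
```

```text
time_s: 13.2
tcp_pos: [0.4915, 0.1239, 0.0895]
tool_rot: [-0.032, 0.706, 0.032, 0.707]
contact_force: [0.8, 0.4, 0.5]
width: 0.0612
```

View pics/w11.png

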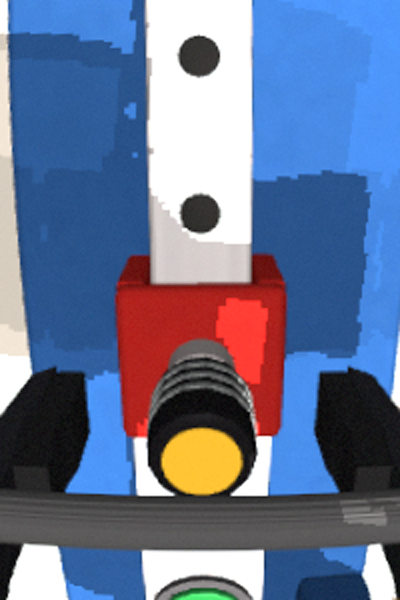

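View pics/sd11.png

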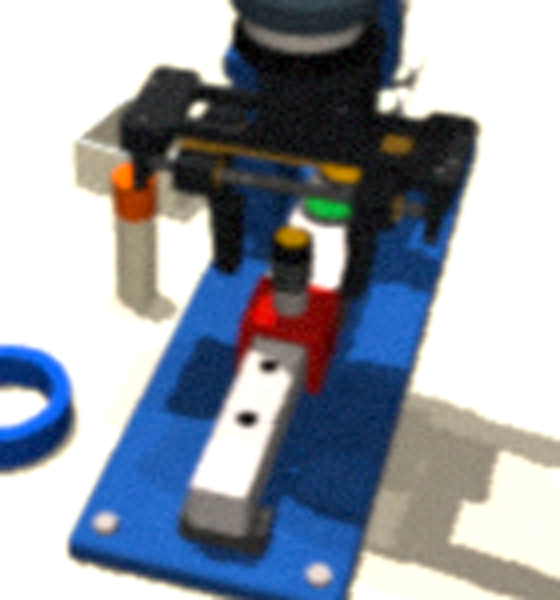

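Run:
```python
from h import *
c=cam("wrist"); print(bot.read_state()["tcp_pos"])
print("knob",atz(c,321,290.5,.118)); s=bot.read_state()["tcp_pos"]
print(proj(c,(s[0],s[1],.118)), "next",atz(c,220+199.5/2,60+213/2,.06))
```

```text
[0.49117139 0.1239211  0.08907333]
knob [0.49192872 0.12390889 0.118     ]
[319.30768715 290.35014282] next [0.48726445 0.16817279 0.06      ]
```

Knob and TCP agree to under 1 mm, so I'll close on it.

```bash
python3 -m jog '[{"x":0,"y":0,"z":0,"roll":0,"fingers":0},{"x":0,"y":0,"z":0,"roll":0,"fingers":0},{"x":0,"y":0,"z":0,"roll":0,"fingers":0},{"x":0,"y":0,"z":0,"roll":0,"fingers":0},{"x":0,"y":0,"z":0,"roll":0,"fingers":0},{"x":0,"y":0,"z":0,"roll":0,"fingers":0},{"x":0,"y":0,"z":0,"roll":0,"fingers":0},{"x":0,"y":0,"z":0,"roll":0,"fingers":0}]' 40
python3 - <<'E'
from h import *
s=bot.read_state(); print(s["tcp_pos"],s["contact_force"],s["width"])
E
```

```text
time_s: 14.35
tcp_pos: [0.4913, 0.1239, 0.0889]
tool_rot: [-0.032, 0.706, 0.032, 0.707]
contact_force: [2.9, 2.5, 0.1]
width: 0.025
[0.49133156 0.12394443 0.08889862] [2.88284353 2.47825254 0.05267774] 0.025002547147454764
```

```bash
python3 -m jog '[{"x":0,"y":0,"z":0.004,"roll":0,"fingers":0},{"x":0,"y":0,"z":0.004,"roll":0,"fingers":0},{"x":0,"y":0,"z":0.003,"roll":0,"fingers":0},{"x":0,"y":0,"z":0.001,"roll":0,"fingers":0},{"x":0,"y":0,"z":0,"roll":0,"fingers":0},{"x":0,"y":0,"z":0,"roll":0,"fingers":0},{"x":0,"y":0,"z":0,"roll":0,"fingers":0},{"x":0,"y":0,"z":0,"roll":0,"fingers":0}]'
python3 - <<'E'
from h import *
c=cam("wrist"); crop(c,220,60,420,360,2,"pics/w12.png")
E
```

```text
time_s: 15.35
tcp_pos: [0.4912, 0.1239, 0.1]
tool_rot: [-0.032, 0.706, 0.032, 0.707]
contact_force: [8.8, 0.5, -10.1]
width: 0.0252
```

View pics/w12.png

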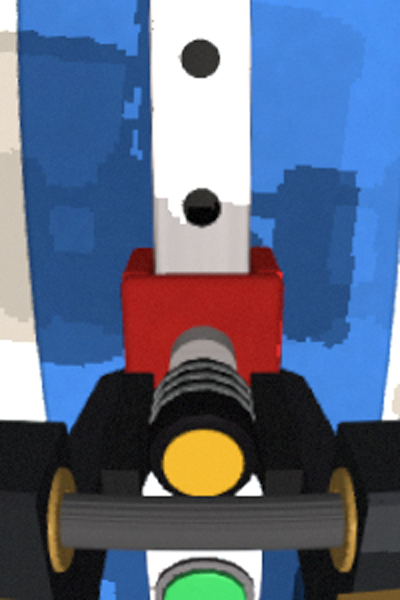

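```bash
python3 -m jog '[{"x":0.001,"y":0,"z":0.001,"roll":0,"fingers":0},{"x":-0.001,"y":0.01,"z":0,"roll":0,"fingers":0},{"x":-0.001,"y":0.01,"z":0,"roll":0,"fingers":0},{"x":-0.001,"y":0.01,"z":0,"roll":0,"fingers":0},{"x":-0.001,"y":0.01,"z":0,"roll":0,"fingers":0},{"x":0,"y":0.005,"z":0,"roll":0,"fingers":0},{"x":0,"y":0,"z":0,"roll":0,"fingers":0},{"x":0,"y":0,"z":0,"roll":0,"fingers":0}]'
python3 - <<'E'
from h import *
s=bot.read_state(); print(s["tcp_pos"],s["contact_force"],s["width"])
c=cam("wrist"); crop(c,220,60,420,360,2,"pics/w13.png")
print("disc tcp",proj(c,(s["tcp_pos"][0],s["tcp_pos"][1],.129)))
s=cam("scene"); crop(s,250,110,440,260,4,"pics/sc13.png")
E
```

```text
time_s: 16.4
tcp_pos: [0.4868, 0.169, 0.1004]
tool_rot: [-0.032, 0.707, 0.032, 0.706]
contact_force: [5.3, 1.8, -12.3]
width: 0.0252
[0.48683652 0.16898378 0.10036658] [  5.31959668   1.79746801 -12.31797778] 0.02516081232421536
disc tcp [319.30469906 290.13863328]
```

View pics/w13.png

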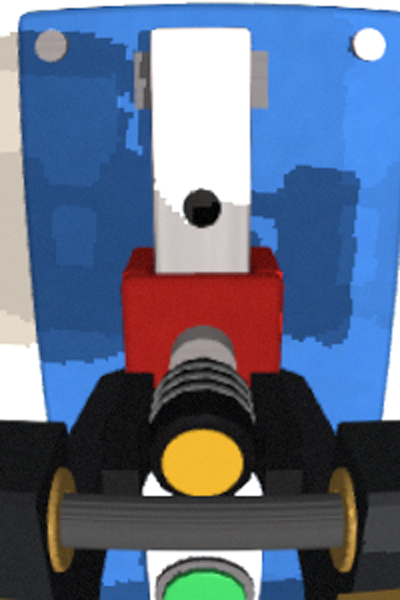

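View pics/sc13.png

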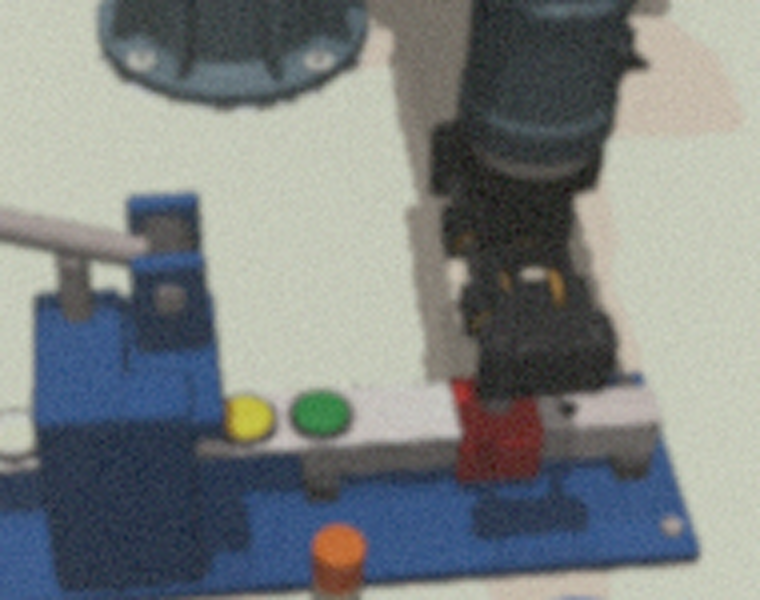

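```bash
python3 -m jog '[{"x":0,"y":0,"z":-0.004,"roll":0,"fingers":0},{"x":0,"y":0,"z":-0.004,"roll":0,"fingers":0},{"x":0,"y":0,"z":-0.004,"roll":0,"fingers":0},{"x":0,"y":0,"z":-0.003,"roll":0,"fingers":0},{"x":0,"y":0,"z":0,"roll":0,"fingers":0},{"x":0,"y":0,"z":0,"roll":0,"fingers":0},{"x":0,"y":0,"z":0,"roll":0,"fingers":0},{"x":0,"y":0,"z":0,"roll":0,"fingers":0}]'
python3 - <<'E'
from h import *
s=bot.read_state(); print(s["tcp_pos"],s["contact_force"],s["width"])
E
```

```text
time_s: 17.5
tcp_pos: [0.4872, 0.1689, 0.0868]
tool_rot: [-0.032, 0.707, 0.032, 0.706]
contact_force: [-5.3, 0.1, 1.6]
width: 0.0252
[0.48715759 0.16892159 0.08675944] [-5.25891817  0.07626111  1.61846742] 0.02517435315844306
```

```bash
python3 -m jog '[{"x":0,"y":0,"z":-0.003,"roll":0,"fingers":0},{"x":0,"y":0,"z":-0.002,"roll":0,"fingers":0},{"x":0,"y":0,"z":-0.001,"roll":0,"fingers":0},{"x":0,"y":0,"z":0,"roll":0,"fingers":0},{"x":0,"y":0,"z":0,"roll":0,"fingers":0},{"x":0,"y":0,"z":0,"roll":0,"fingers":0},{"x":0,"y":0,"z":0,"roll":0,"fingers":0},{"x":0,"y":0,"z":0,"roll":0,"fingers":0}]'
python3 - <<'E'
from h import *
s=bot.read_state(); print(s["tcp_pos"],s["contact_force"],s["width"])
c=cam("wrist"); crop(c,220,60,420,360,2,"pics/w14.png")
c=cam("side"); crop(c,220,50,420,350,2,"pics/sd14.png")
c=cam("scene"); crop(c,150,50,440,310,2.3,"pics/sc14.png")
E
```

```text
time_s: 18.5
tcp_pos: [0.4874, 0.169, 0.0825]
tool_rot: [-0.032, 0.707, 0.032, 0.706]
contact_force: [-12.7, -0.4, 16.8]
width: 0.0251
[0.48737375 0.16896114 0.08250668] [-12.69345209  -0.37951444  16.80364451] 0.025147823880464725
```

View pics/w14.png

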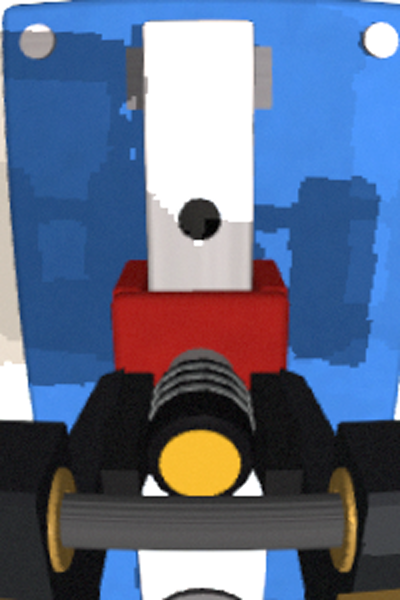

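View pics/sc14.png

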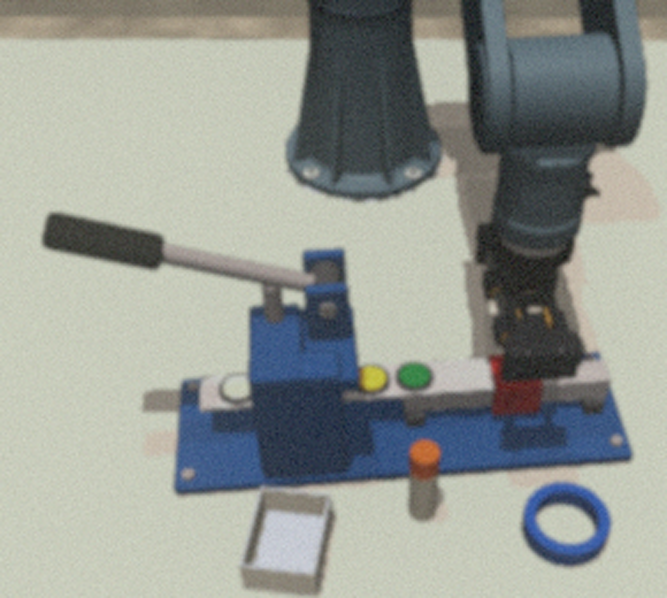

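View pics/sd14.png

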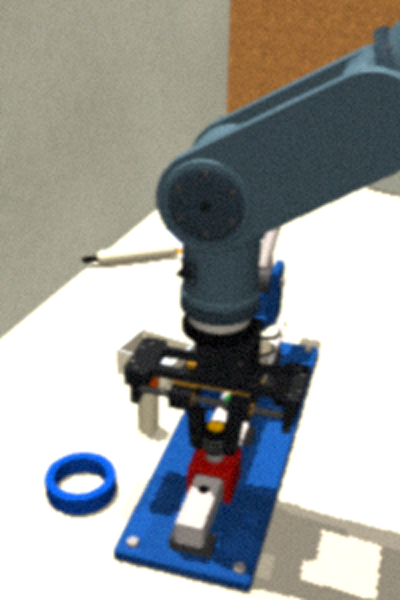

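Run:
```python
from h import *
s=bot.read_state(); print(s["tcp_pos"],s["contact_force"],s["width"])
bot.close_job()
s=bot.read_state(); print(s["tcp_pos"],s["contact_force"],s["width"])
```

```text
[0.48737474 0.16897783 0.0825154 ] [-12.89191678  -0.7065181   17.03656298] 0.02515458768917697
the job is handed in; nothing more can be done
the job is handed in; nothing more can be done
```

I finished the job and handed it in at about 18.7 s of the 64 s, still holding the plunger down by its knob. The hand-in reports no verdict, so what follows are my own readings.

- **Strokes:** I made three full lever strokes with shut fingers. Each ended on the stop, where the force jumped to 35–43 N, and each time the pictures showed the lever back at its rest position.
- **Plunger and shuttle:** I gripped the knob at 40 N (finger opening 25 mm), lifted it about 11 mm and slid the shuttle 45 mm along the rail. Then I pressed the plunger down to about 6.4 mm below rest. The last reading was 17 N upward against the 6 N spring, so the pin is on its lower stop.
- **Last pictures:** They show the shuttle one hole further along and the knob unslipped in the fingers. The lever is up, and the glue stick, tape roll and box look undisturbed.

Some things disagreed or went wrong:

- **Knob position:** The wrist camera and the two fixed cameras differed by about 2 mm, within calibration error. One wrist measurement, worked out from a picture taken while the arm was still moving, was about 6 mm off, and I discarded it.
- **Sideways load:** About 13 N of sideways load in x remained on the fingers at the end.
- **Refused move:** One move was refused because its rows left out some of the values. The arm did not move.

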